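Gauge the bend of an angle bracket with radius leaves

ROBOT

A 6-joint arm with a two-finger parallel gripper is mounted at the origin on a cart in front of the work surface, level with it; the furniture and walls round the work are solid. World frame = base frame: x ahead of the robot, y to its left, z up, the work surface at z = 0. Lengths are in m, angles in rad, forces in N, time in s.
With the tool pointing down it reaches from about 0.3 to 0.775 m from the base axis. Payload 14.6 kg.
Tool frame: the origin (TCP) lies between the finger pads; the fingertips stand ctrl.tip_extent ahead of it and the grasp point (between the pads) lies 3 mm ahead of it (ctrl.tip_extent is the distance from the TCP to the fingertips, in m); z points along the fingers, y is the line along which they close (so a half turn about z gives the same grasp; the last joint's range is limited). The gripper opens to 94 mm and grips with 3 to 60 N. Pads are 16 mm wide; open, the fingers measure 119 mm over their backs; the gripper's body (75 mm by 177 mm) begins 78 mm behind the grasp point.
Start: joints at [-1.328, 0.3, 1.521, -0, 1.321, -0.067], TCP at [0.168, -0.524, 0.227] pointing down, gripper open.
Joint ranges: [-3.03, 3.03], [-0.79, 2.21], [0.23, 2.52], [-1.04, 4.18], [0, 3.07], [-2.55, 2.55]. Speed limits (rad/s): [2.22, 2.22, 2.57, 3.14, 3.14, 3.14].

INTERFACE

Orientations are given as [roll, pitch, yaw] about the fixed x, y, z axes, in that order (R = Rz(yaw) Ry(pitch) Rx(roll)).
In Python, from station import ctrl, eyes gives the robot as it stands. The module is installed in compiled form; this text tells all that it offers.
- The arm moves only by the shell command python3 -m crank 'ROWS' [OPENING] [FORCE]. ROWS is a JSON list of rows, 1 to 10 of them, each written [[dx, dy, dz], [rx, ry, rz]]: dx, dy, dz in m, then a rotation vector rx, ry, rz in rad; each row shifts and turns the commanded pose from where the row before left it, along the tool's axes as they then stand; what a row does not reach is not made up. A row lasts 1/10 s, in which the tool goes at most 0.05 m and 0.15 rad, less where a joint would pass 70% of its speed; a pose out of reach is approached as far as the arm can. OPENING is the finger opening in m, set as the command begins (- or left out keeps the last). The fingers move at their own pace and stop on an object; FORCE is the grip in N (left out, the last holds). Time passes only in rows, so rows that do not move let the fingers close. It prints the time, the measured TCP pose, the force, the opening and the grip force at its end. Input that does not fit is refused with a message, and nothing moves.
- ctrl.get_obs(): the state, without advancing time (a new reading comes with each control period).
- eyes.camera(name): name is "side" or "top" or "wrist"; returns a dict with "pixels" (480x640x3 uint8, blue, green, red), "fx", "fy", "cx", "cy" (pixels), "extrinsics" (4x4, takes a point from camera to world coordinates). Camera axes: x right, y up, looking along -z (the intrinsics and any distortion apply to the point x, -y, -z); pixel columns grow to the right and rows downward; lengths in m; the calibration is good to about 2 mm. A picture is of the moment at which its call begins. There is no depth.
- ctrl.hand_in(): hands the job in; it is judged then, once.
The state is a dict: "time_s": time; "qpos": joint angles; "joint_vel": joint speeds; "tau": joint torques, N m; "ee_pos": TCP position; "eef_rot": TCP orientation; "force": force on the tool from outside, world axes, zero at the start; "moment": the same for the moment, N m; "grip_width": finger opening in m; "grip_force": force on a finger pad.
Only numpy, scipy, OpenCV 4.12 (cv2) and the standard library are available. Lean on these libraries where they do the work, as an engineer would, in place of code of your own. Each camera call takes 0.05 s, during which the arm holds its last target. There are 200 camera calls.

TASK

Check the bend of the nearer angle bracket with the radius leaves: of the four leaves, first slide the one whose hollow fits against the outside of the bend, then the one whose rounded corner fits into the inside of the bend. Press each gently home, flat on the bench, so that it bears on the curve and on both straight arms and neither rocks nor shows a gap, and leave the two sitting there. The two leaves that do not fit must end up lying flat and clear of the bracket, and the torque wrench, the tape and the splitter block must not be disturbed.

Things in the scene. Friction and masses are not known exactly. Their poses are not given: they have to be found in the camera images.
- bracket_small: Bare aluminium angle bracket, fixed, 14 mm high: wall 14 mm thick bent 90 degrees, inside radius 12, outside 26 mm (concentric), 40 mm straight arms. Origin: arc centre, at bench level; +x points through the middle of the bend to its outside, the arms run to -x at 45 degrees. One bracket is near (x under 0.7 m), the other at the back (x over 0.75); it varies which.
- bracket_large: Blue-painted angle bracket, fixed, 14 mm high: wall 14 mm thick bent 90 degrees, inside radius 24, outside 38 mm (concentric), 40 mm straight arms. Origin: arc centre, at bench level; +x points through the middle of the bend to its outside, the arms run to -x at 45 degrees. One bracket is near (x under 0.7 m), the other at the back (x over 0.75); it varies which.
- hollow_small: Hollow steel radius leaf lying flat, 12 mm thick, 0.12 kg, with upright blue tab 24 (x) x 10 (y) mm, 12 to 52 mm above the underside: pinch its 10 mm. Origin: underside, below the tab. Hollow of radius 26 mm over 90 degrees plus 12 mm tangent flanks, opens to -x about the x axis; arc centre at x = -42 mm. Plate 77 mm wide, ends at x = +14. Heavier at -x. Fits outside radius 26.
- hollow_large: Hollow steel radius leaf lying flat, 12 mm thick, 0.12 kg, with upright red tab 24 (x) x 10 (y) mm, 12 to 52 mm above the underside: pinch its 10 mm. Origin: underside, below the tab. Hollow of radius 38 mm over 90 degrees plus 12 mm tangent flanks, opens to -x about the x axis; arc centre at x = -54 mm. Plate 93 mm wide, ends at x = +14. Heavier at -x. Fits outside radius 38.
- nose_small: Round-cornered steel radius leaf lying flat, 12 mm thick, 0.12 kg, with upright yellow tab 24 (x) x 10 (y) mm, 12 to 52 mm above the underside: pinch its 10 mm. Origin: underside, below the tab. Square of 28 mm side; the corner pointing to +x is rounded to radius 12 mm about x = +2.8 mm, then straight 16 mm flanks at 45 degrees. Fits a bend of inside radius 12.
- nose_large: Round-cornered steel radius leaf lying flat, 12 mm thick, 0.12 kg, with upright green tab 24 (x) x 10 (y) mm, 12 to 52 mm above the underside: pinch its 10 mm. Origin: underside, below the tab. Square of 40 mm side; the corner pointing to +x is rounded to radius 24 mm about x = -5.7 mm, then straight 16 mm flanks at 45 degrees. Fits a bend of inside radius 24.
- wrench: Grey torque wrench lying on the bench, 139 mm long, 14 mm high; bystander.
- tape: Roll of yellow tape, 65 mm across, 19 mm high; bystander.
- splitter: Small grey metal splitter block with gold connectors, 60 x 52 x 19 mm; bystander.
- hollow_small_arc (a point): The arc centre of this leaf's hollow, at underside level; axes as the leaf's. It coincides (seen from above) with the origin of the bracket that it fits when the leaf is fully home, and then leaf and bracket x axes are parallel and point the same way.
- nose_small_arc (a point): The arc centre of this leaf's rounded corner, at underside level; axes as the leaf's. It coincides (seen from above) with the origin of the bracket that it fits when the leaf is fully home, and then leaf and bracket x axes are parallel and point the same way.
- hollow_large_arc (a point): The arc centre of this leaf's hollow, at underside level; axes as the leaf's. It coincides (seen from above) with the origin of the bracket that it fits when the leaf is fully home, and then leaf and bracket x axes are parallel and point the same way.
- nose_large_arc (a point): The arc centre of this leaf's rounded corner, at underside level; axes as the leaf's. It coincides (seen from above) with the origin of the bracket that it fits when the leaf is fully home, and then leaf and bracket x axes are parallel and point the same way.
Not all that is in view belongs to the job. What is shaped like the nose_small but red is not meant.

How it is judged:
On the way, in this order (a step that is already met when the one before it is completed fails the run):
1. the fitting hollow leaf is pressed home on the outside of the near bracket's bend (((world x of bracket_small below 0.7 m and horizontal distance between hollow_small_arc and bracket_small below 0.002 m and angle between the x axis of hollow_small and the x axis of bracket_small, either way round below 0.05 rad and height (world z) of hollow_small below 0.004 m and angle between hollow_small's own z axis and vertical below 0.05 rad and contact force between hollow_small and bracket_small above 0.5 N) or (world x of bracket_large below 0.7 m and horizontal distance between hollow_large_arc and bracket_large below 0.002 m and angle between the x axis of hollow_large and the x axis of bracket_large, either way round below 0.05 rad and height (world z) of hollow_large below 0.004 m and angle between hollow_large's own z axis and vertical below 0.05 rad and contact force between hollow_large and bracket_large above 0.5 N))), for 0.1 s.
2. the fitting round-cornered leaf is pressed home in the inside of the same bend (((world x of bracket_small below 0.7 m and horizontal distance between nose_small_arc and bracket_small below 0.002 m and angle between the x axis of nose_small and the x axis of bracket_small, either way round below 0.05 rad and height (world z) of nose_small below 0.004 m and angle between nose_small's own z axis and vertical below 0.05 rad and contact force between nose_small and bracket_small above 0.5 N) or (world x of bracket_large below 0.7 m and horizontal distance between nose_large_arc and bracket_large below 0.002 m and angle between the x axis of nose_large and the x axis of bracket_large, either way round below 0.05 rad and height (world z) of nose_large below 0.004 m and angle between nose_large's own z axis and vertical below 0.05 rad and contact force between nose_large and bracket_large above 0.5 N))), for 0.1 s.
At the end, for the whole second after the job is handed in: Both fitting leaves lie flat (within 4 mm of the bench, 0.05 rad) and at rest on the near bracket, arc centres within 2 mm of the bend's centre seen from above, x axes within 0.05 rad of the bracket's; the other two lie flat, not touching that bracket (((world x of each of bracket_small, bracket_small below 0.7 m and horizontal distance between each of hollow_small_arc, nose_small_arc and bracket_small below 0.002 m and angle between the x axis of each of hollow_small, nose_small and the x axis of bracket_small, either way round below 0.05 rad and height (world z) of each of hollow_small, nose_small, hollow_large, nose_large below 0.004 m and angle between each of hollow_small, nose_small, hollow_large, nose_large's own z axis and vertical below 0.05 rad and contact force between each of hollow_large, nose_large and bracket_small below 0.2 N and linear speed of each of hollow_small, nose_small below 0.02 m/s) or (world x of each of bracket_large, bracket_large below 0.7 m and horizontal distance between each of hollow_large_arc, nose_large_arc and bracket_large below 0.002 m and angle between the x axis of each of hollow_large, nose_large and the x axis of bracket_large, either way round below 0.05 rad and height (world z) of each of hollow_large, nose_large, hollow_small, nose_small below 0.004 m and angle between each of hollow_large, nose_large, hollow_small, nose_small's own z axis and vertical below 0.05 rad and contact force between each of hollow_small, nose_small and bracket_large below 0.2 N and linear speed of each of hollow_large, nose_large below 0.02 m/s))).
It fails at once if the torque wrench is shifted by more than 20 mm (distance of wrench from where it was at the start of the episode above 0.02 m).
It fails at once if the tape roll is shifted by more than 20 mm (distance of tape from where it was at the start of the episode above 0.02 m).
It fails at once if the splitter block is shifted by more than 20 mm (distance of splitter from where it was at the start of the episode above 0.02 m).
It fails at once if a leaf is pushed against a bracket with more than 45 N (contact force between any of hollow_small, hollow_large, nose_small, nose_large and bracket_small above 45 N or contact force between any of hollow_small, hollow_large, nose_small, nose_large and bracket_large above 45 N).
It also fails if it takes over 58 s, if anything falls off the work surface, if the arm or the gripper's body presses on something with over 40 N, if the wrist force passes 120 N, or if a joint passes its speed limit or range.

## Working session

There is one attempt and no reset: what is moved stays moved. The work goes in short steps, Python scripts to look and compute and a shell command to move; the robot and the scene stay as the last step left them, time stands still between calls to the robot, and variables do not carry over. Pictures are saved under pics/ and viewed, at most 10 in all, crops included, and the job is handed in when it is done.

```bash
mkdir -p pics; cat > h.py <<'E'
import numpy as np, cv2
from station import ctrl, eyes
def snap(n,f):
    c=eyes.camera(n); cv2.imwrite('pics/'+f+'.png',c['pixels']); np.save('pics/'+f+'.npy',{k:c[k] for k in c},allow_pickle=True); return c
def load(f): return np.load('pics/'+f+'.npy',allow_pickle=True).item()
def p2w(c,u,v,z):
    E=np.array(c['extrinsics']); d=E[:3,:3]@np.array([(u-c['cx'])/c['fx'],-(v-c['cy'])/c['fy'],-1]); o=E[:3,3]
    return o+d*(z-o[2])/d[2]
def w2p(c,p):
    E=np.array(c['extrinsics']); q=E[:3,:3].T@(np.array(p)-E[:3,3]); return c['cx']+c['fx']*q[0]/-q[2], c['cy']-c['fy']*q[1]/-q[2]
E
python3 - <<'E'
from h import *
for n in('top','side','wrist'):
    c=snap(n,n+'0'); print(n,[k for k in c],c['fx'],c['cx'],c['cy'],np.round(c['extrinsics'],3).tolist())
print(ctrl.get_obs(),ctrl.tip_extent)
E
```

```text
top ['pixels', 'fx', 'fy', 'cx', 'cy', 'extrinsics'] 591.5098866382411 309.54319716334527 238.33041608739032 [[0.014, 0.988, -0.153, 0.372], [-1.0, 0.014, -0.004, 0.033], [-0.002, 0.153, 0.988, 1.303], [0.0, 0.0, 0.0, 1.0]]
side ['pixels', 'fx', 'fy', 'cx', 'cy', 'extrinsics'] 576.9728271233319 313.66575974214675 236.05879373172812 [[-0.203, 0.82, -0.535, -0.16], [-0.979, -0.164, 0.12, 0.223], [0.01, 0.548, 0.836, 1.235], [0.0, 0.0, 0.0, 1.0]]
wrist ['pixels', 'fx', 'fy', 'cx', 'cy', 'extrinsics'] 422.2635588481992 314.0811789257175 238.4002398753743 [[0.306, 0.912, 0.272, 0.247], [-0.952, 0.294, 0.085, -0.499], [-0.003, -0.285, 0.958, 0.383], [0.0, 0.0, 0.0, 1.0]]
{'time_s': 0.15, 'qpos': array([-1.32759224e+00,  3.00329023e-01,  1.52142516e+00, -1.96750175e-05,
        1.32071200e+00, -6.65809156e-02]), 'joint_vel': array([ 1.09814955e-04, -1.55082667e-03, -1.85193301e-03,  1.82234790e-03,
       -8.05109819e-04, -9.44753795e-05]), 'tau': array([ 6.32714618e-04, -5.31960940e+01, -3.52821314e+01,  7.07896426e-02,
        2.35521578e-02, -5.65475193e-05]), 'ee_pos': array([ 0.16762894, -0.52364388,  0.22703022]), 'eef_rot': array([-3.14071979e+00, -3.91011795e-05,  3.09789858e-01]), 'force': array([-0.27370189, -0.49887129,  0.1086471 ]), 'moment': array([ 0.02766372,  0.03936718, -0.0478812 ]), 'grip_force': 0.0, 'grip_width': 0.09383130844627824} 0.022
```

View pics/top0.png

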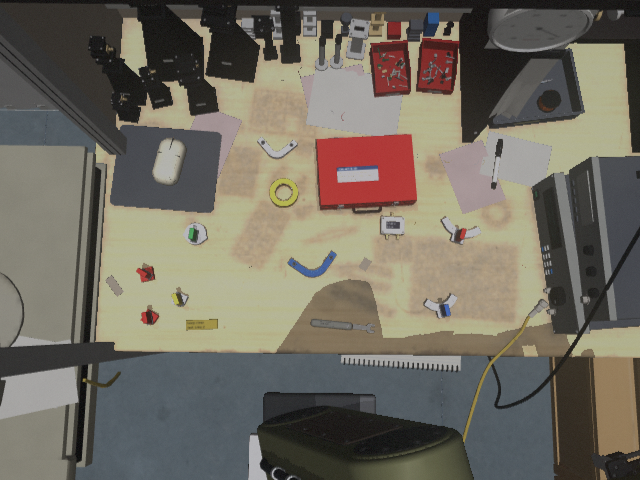

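The near bracket is the blue (large) one at about (312,265). Candidate leaves: red-tab hollow at (460,232) and blue-tab hollow at (440,306); noses: green at (195,233), yellow at (180,297), and red decoys at (146,272) and (149,317). hollow_large (red tab) and nose_large (green) fit the large bracket. I'll confirm them in an enlarged crop.

```bash
python3 - <<'E'
from h import *
a=cv2.imread('pics/top0.png')
f=lambda x,y,w,h,s:cv2.resize(a[y:y+h,x:x+w],None,fx=s,fy=s,interpolation=cv2.INTER_CUBIC)
R=[f(435,205,50,50,8)[:, :400],f(170,208,50,50,8)]
b=f(275,235,80,50,5)
cv2.imwrite('pics/crop0.png',np.vstack([np.hstack(R)[:, :800],np.zeros((0,800,3),np.uint8)]))
cv2.imwrite('pics/crop1.png',f(280,240,64,48,12))
# rough world
c=load('top0')
for n,u,v,z in[('brk',312,276,.014),('redtab',461,236,.052),('greentab',193,234,.052)]: print(n,p2w(c,u,v,z).round(3))
E
```

```text
brk [0.489 0.032 0.014]
redtab [ 0.575 -0.286  0.052]
greentab [0.572 0.288 0.052]
```

View pics/crop0.png

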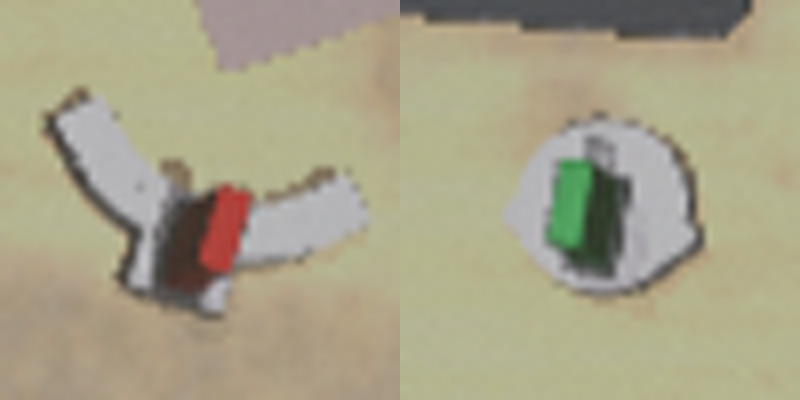

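View pics/crop1.png

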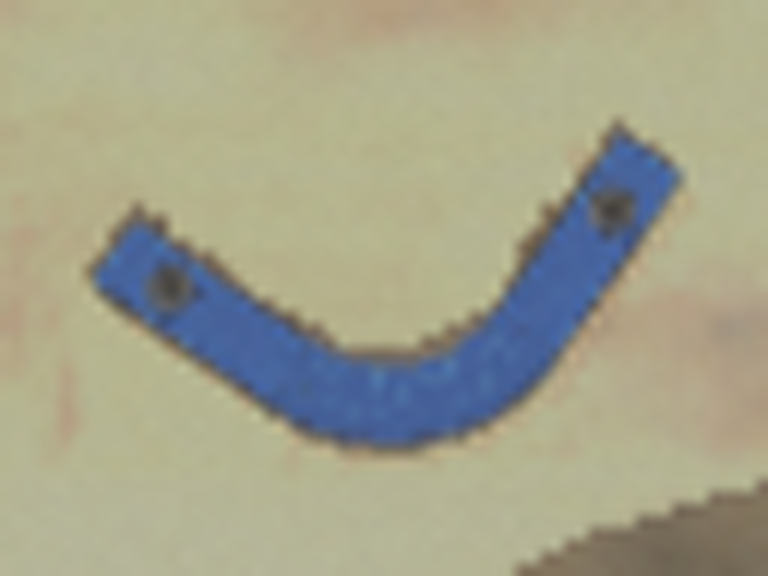

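The red crop shows a hollow leaf opening towards +x with a tab aligned with its axis. The green crop shows the nose leaf, with its rounded side probably at the image bottom. The bracket's bend bottom is at about (312,277). Next I go above the red leaf.

```bash
python3 -m crank '[[[0.0325, -0.0305, 0], [0, 0, 0]], [[0.0325, -0.0305, 0], [0, 0, 0]], [[0.0325, -0.0305, 0], [0, 0, 0]], [[0.0325, -0.0305, 0], [0, 0, 0]], [[0.0325, -0.0305, 0], [0, 0, 0]], [[0.0325, -0.0305, 0], [0, 0, 0]], [[0, 0, 0], [0, 0, 0.128]], [[0, 0, 0], [0, 0, 0.128]], [[0, 0, 0], [0, 0, 0.128]], [[0, 0, 0], [0, 0, 0.128]]]' 0.05
python3 -m crank '[[[0.038, -0.008, 0], [0, 0, 0]], [[0.038, -0.008, 0], [0, 0, 0]], [[0.038, -0.008, 0], [0, 0, 0]], [[0.038, -0.008, 0], [0, 0, 0]], [[0.038, -0.008, 0], [0, 0, 0]], [[0.038, -0.008, 0], [0, 0, 0]], [[0.038, -0.008, 0], [0, 0, 0]], [[0, 0, 0], [0, 0, 0]], [[0, 0, 0], [0, 0, 0]]]'
python3 - <<'E'
from h import *
snap('wrist','wred')
E
```

```text
time_s: 1.15
ee_pos: [0.2976, -0.2899, 0.2274]
eef_rot: [-3.141, 0.0, -0.207]
force: [0.2, 0.2, 0.2]
grip_width: 0.0503
grip_force: 0.0
time_s: 2.05
ee_pos: [0.5694, -0.2884, 0.2264]
eef_rot: [-3.141, 0.002, -0.201]
force: [0.5, 0.4, -0.4]
grip_width: 0.0499
grip_force: 0.0
```

View pics/wred.png

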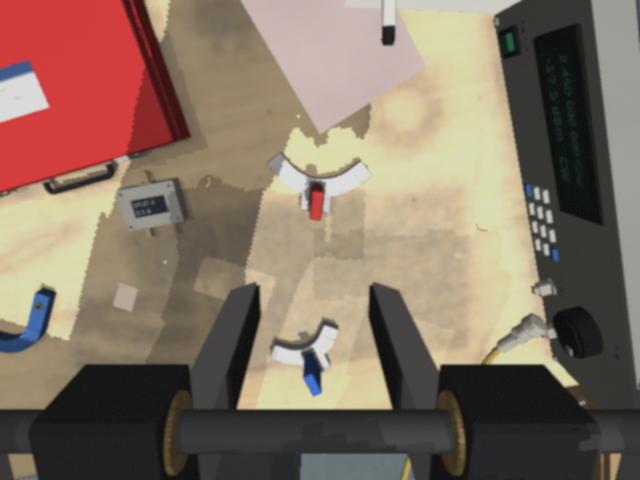

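The wrist view shows the red-tab hollow at about (317,200), with wing ends at (275,160) and (365,170). The blue-tab leaf is at (311,360) and the splitter at (152,205). I'll measure the tab numerically.

```bash
cat >> h.py <<'E'
def line_yaw(c,a,b,z): d=(p2w(c,*b,z)-p2w(c,*a,z)); return np.arctan2(d[1],d[0]),np.linalg.norm(d)
def mask_rect(c,m,z):
    n,l,s,ce=cv2.connectedComponentsWithStats(m.astype(np.uint8)); k=1+np.argmax(s[1:,4]); pts=np.argwhere(l==k)[:,::-1]
    W=np.array([p2w(c,u,v,z)[:2] for u,v in pts]); r=cv2.minAreaRect((W*1e4).astype(np.float32)); return np.array(r[0])/1e4,np.array(r[1])/10,r[2],len(pts),W.mean(0)
E
python3 - <<'E'
from h import *
c=load('wred'); p=c['pixels'].astype(int); x0,y0,x1,y1=295,170,340,235
q=np.zeros_like(p); q[y0:y1,x0:x1]=p[y0:y1,x0:x1]; B,G,R=q[...,0],q[...,1],q[...,2]
print(np.sort(np.unique(R[(R-G>40)],return_counts=True)[0]).tolist())
for t in(100,140,180,200): print(t,mask_rect(c,(R>t)&(R-G>60),.052))
E
python3 - <<'E'
from h import *
c=load('wred');a=c['pixels'][145:235,260:380];cv2.imwrite('pics/cr2.png',cv2.resize(a,None,fx=6,fy=6,interpolation=cv2.INTER_CUBIC))
E
```

```text
[63, 65, 66, 67, 68, 69, 71, 72, 73, 74, 76, 81, 83, 87, 88, 89, 92, 93, 95, 98, 100, 101, 107, 109, 110, 112, 114, 116, 117, 118, 119, 122, 123, 124, 126, 127, 128, 129, 131, 133, 136, 137, 139, 141, 143, 145, 148, 149, 150, 151, 152, 153, 154, 155, 156, 157, 158, 159, 160, 161, 162, 163, 164, 165, 166, 167, 168, 169, 170, 171, 172, 173, 174, 175, 176, 177, 178, 179, 180, 181, 183, 184, 185, 186, 187, 188, 189, 190, 191, 192, 193, 194, 195, 196, 197, 198, 199, 200, 201, 202, 203, 204, 205, 208, 209, 210, 211, 212, 213]
100 (array([ 0.58137461, -0.29216443]), array([ 9.55204849, 23.33950043]), 73.67159271240234, 337, array([ 0.58158709, -0.29218262]))
140 (array([ 0.58098149, -0.29223489]), array([ 8.95639191, 22.68859711]), 72.90935516357422, 311, array([ 0.58109007, -0.29229718]))
180 (array([ 0.58092236, -0.29234626]), array([ 7.18320313, 20.97268829]), 73.08047485351562, 224, array([ 0.58108273, -0.29233275]))
200 (array([ 0.58133511, -0.29209893]), array([ 5.61068764, 19.48231049]), 70.73487091064453, 110, array([ 0.5813198 , -0.29277861]))
```

View pics/cr2.png

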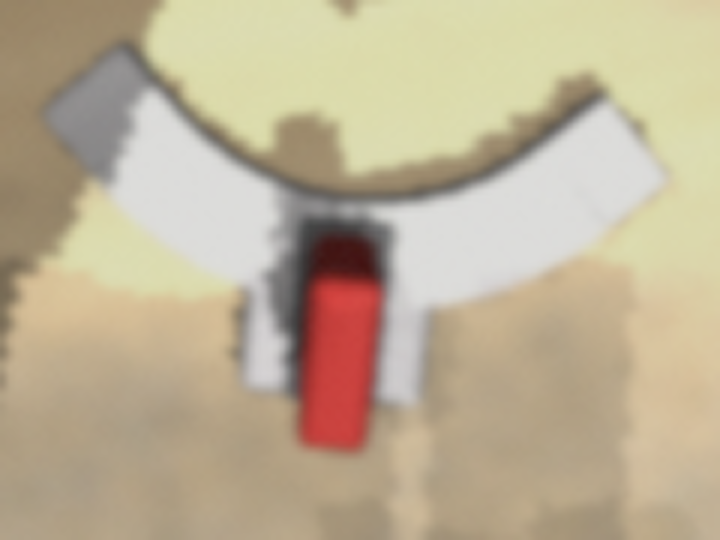

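```bash
python3 - <<'E'
from h import *
c=load('wred'); f=lambda u,v:(260+u/6,145+v/6)
y,l=line_yaw(c,f(122,45),f(603,95),.012); print('inner tips',y,l,'-> axis',y+np.pi/2)
y,l=line_yaw(c,f(48,112),f(668,180),.012); print('outer tips',y+np.pi/2,l)
for a,b in(((347,280),(334,447)),((382,282),(364,449)),((312,280),(300,445))): print(line_yaw(c,f(*a),f(*b),.052))
m=(p2w(c,*f(122,45),.012)+p2w(c,*f(603,95),.012))/2; print(m)
# model: inner tip mid from origin
x=-54+38*np.cos(np.pi/4)-12*np.cos(np.pi/4); yaw=2.87; print('model half width',38*np.sin(np.pi/4)+12*np.sin(np.pi/4)); print('origin from tips',m[:2]-x/1e3*np.array([np.cos(yaw),np.sin(yaw)]))
E
```

```text
inner tips -1.8735304253227767 0.06984710583339726 -> axis -0.30273409852788014
outer tips -0.3091853103716131 0.09086519799617335
(np.float64(2.8665009888472994), np.float64(0.022761733197043946))
(np.float64(2.8410704665371522), np.float64(0.022822552478074975))
(np.float64(2.867583475798259), np.float64(0.022482676819869603))
[ 0.614052 -0.302804  0.012   ]
model half width 35.35533905932737
origin from tips [ 0.57974225 -0.29324964]
```

```bash
python3 -m crank '[[[0, 0, 0], [0, 0, 0.094]], [[0.0119, 0.0009, 0], [0, 0, 0]], [[0, 0, 0.035], [0, 0, 0]], [[0, 0, 0.035], [0, 0, 0]], [[0, 0, 0.035], [0, 0, 0]], [[0, 0, 0.035], [0, 0, 0]], [[0, 0, 0.03], [0, 0, 0]], [[0, 0, 0.016], [0, 0, 0]], [[0, 0, 0], [0, 0, 0]], [[0, 0, 0], [0, 0, 0]]]' 0.04
python3 -m crank '[[[0, 0, 0], [0, 0, 0]], [[0, 0, 0], [0, 0, 0]], [[0, 0, 0], [0, 0, 0]], [[0, 0, 0], [0, 0, 0]]]' 0 25
```

```text
time_s: 3.1
ee_pos: [0.5809, -0.2935, 0.0431]
eef_rot: [3.141, -0.002, -0.297]
force: [0.3, -0.1, -0.2]
grip_width: 0.04
grip_force: 0.0
time_s: 3.5
ee_pos: [0.5807, -0.293, 0.0419]
eef_rot: [3.141, -0.001, -0.296]
force: [0.5, -0.2, -0.5]
grip_width: 0.0113
grip_force: 0.2
```

```bash
python3 -m crank '[[[0, 0, 0], [0, 0, 0]], [[0, 0, 0], [0, 0, 0]], [[0, 0, 0], [0, 0, 0]]]' 0 30
```

```text
time_s: 3.8
ee_pos: [0.5807, -0.293, 0.0418]
eef_rot: [3.142, -0.0, -0.296]
force: [-1.2, 0.4, 4.7]
grip_width: 0.0098
grip_force: 30.0
```

```bash
python3 -m crank '[[[0, 0, -0.035], [0, 0, 0]], [[0, 0, -0.035], [0, 0, 0]], [[0, 0, -0.04], [0, 0, 0]], [[0, 0, 0], [0, 0, -0.1155]], [[0, 0, 0], [0, 0, -0.1155]], [[0, 0, 0], [0, 0, -0.1155]], [[0, 0, 0], [0, 0, -0.1155]]]'
python3 -m crank '[[[-0.0134, -0.042, 0], [0, 0, 0]], [[-0.0134, -0.042, 0], [0, 0, 0]], [[-0.0134, -0.042, 0], [0, 0, 0]], [[-0.0134, -0.042, 0], [0, 0, 0]], [[-0.0134, -0.042, 0], [0, 0, 0]], [[-0.0134, -0.042, 0], [0, 0, 0]], [[-0.0134, -0.042, 0], [0, 0, 0]], [[-0.0134, -0.042, 0], [0, 0, 0]], [[0, 0, 0], [0, 0, 0]], [[0, 0, 0], [0, 0, 0]]]'
python3 - <<'E'
from h import *
snap('wrist','wbr')
E
```

```text
time_s: 4.5
ee_pos: [0.5803, -0.2929, 0.1509]
eef_rot: [-3.141, 0.001, 0.17]
force: [0.3, -0.3, -1.6]
grip_width: 0.0098
grip_force: 30.0
time_s: 5.5
ee_pos: [0.4193, 0.0212, 0.1516]
eef_rot: [3.141, -0.0, 0.168]
force: [-0.0, -0.5, -2.1]
grip_width: 0.0099
grip_force: 30.0
```

View pics/wbr.png

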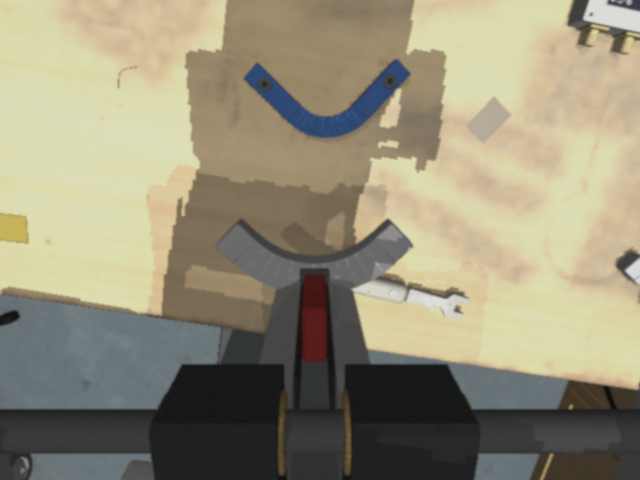

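The bracket is clear, with its bend at (327,130) and arm ends at (255,72) and (400,68). The leaf hangs square in the grip, with inner tips at (240,220) and (390,220). I'll fit the bracket model to the blue mask.

```bash
cat >> h.py <<'E'
from scipy.optimize import minimize
def brk_poly(ri=.024,ro=.038,L=.040):
    t=np.linspace(-np.pi/4,np.pi/4,31); P=[]
    arm=lambda s: L*np.array([-np.sin(np.pi/4),s*np.cos(np.pi/4)])
    o=np.c_[np.cos(t),np.sin(t)]
    return np.vstack([ro*o[0]+arm(-1),ro*o,ro*o[-1]+arm(1),ri*o[-1]+arm(1),ri*o[::-1],ri*o[0]+arm(-1)])
def fit_brk(c,m,x0,top=.014):
    P=brk_poly(); S=4
    ys,xs=np.where(m); a=max(ys.min()-15,0); b=max(xs.min()-15,0); mm=cv2.resize(m[a:ys.max()+15,b:xs.max()+15].astype(np.float32),None,fx=S,fy=S,interpolation=cv2.INTER_LINEAR)>.5
    def cost(x):
        C,s=np.cos(x[2]),np.sin(x[2]); W=P@np.array([[C,s],[-s,C]])+x[:2]; I=np.zeros(mm.shape,np.uint8)
        for z0,z1 in((top,top),):
            q=np.array([w2p(c,[w[0],w[1],z0]) for w in W]); cv2.fillPoly(I,[np.round(((q-[b,a]+.5)*S-.5)*16).astype(np.int32)],1,shift=4)
        return 1-(mm&(I>0)).sum()/(mm|(I>0)).sum()
    return minimize(cost,x0,method='Nelder-Mead',options=dict(initial_simplex=np.array(x0)+np.array([[0,0,0],[.006,0,0],[0,.006,0],[0,0,.08]]),xatol=1e-5,fatol=1e-5))
E
python3 - <<'E'
from h import *
c=load('wbr'); p=c['pixels'].astype(int); B,R=p[...,0],p[...,2]
m=(B-R>45); m[180:]=0; m[:,:230]=0; m[:,420:]=0
k=cv2.morphologyEx(m.astype(np.uint8),cv2.MORPH_CLOSE,np.ones((7,7)))
n,l,s,_=cv2.connectedComponentsWithStats(k); k=l==1+np.argmax(s[1:,4])
r=fit_brk(c,k,[.524,.038,3.308]);print('wrist',r.x,r.fun,r.x[2]-np.pi)
c=load('top0'); p=c['pixels'].astype(int); m=(p[...,0]-p[...,2]>45); m[:235]=0;m[290:]=0;m[:,:275]=0;m[:,355:]=0
k=cv2.morphologyEx(m.astype(np.uint8),cv2.MORPH_CLOSE,np.ones((3,3)))
r=fit_brk(c,k,[.524,.038,3.308]);print('top',r.x,r.fun)
# leaf in hand: inner tips
c=load('wbr'); z=.1516-.0418+.012
a,b=p2w(c,240,220,z),p2w(c,391,220,z); print('tips',a,b,np.linalg.norm(a-b)); y=np.arctan2(*(b-a)[1::-1])+np.pi/2; print('leaf yaw-pi',y)
print('pred arc', np.array([.4193,.0212])+.054*np.array([np.cos(.168),np.sin(.168)]), 'meas', ((a+b)/2)[:2]-(.050-.012-.012+0)*0-((.038-.012)*np.sqrt(.5))*-1*0)
m=(a+b)/2; xd=np.array([np.cos(y),np.sin(y)]); print('arc from tips', m[:2]+ (0.026*np.sqrt(.5))*xd)
E
```

```text
wrist [0.52500709 0.03086304 3.32959816] 0.2038283581013881 0.18800550141968975
top [0.52560318 0.03224652 3.33549857] 0.16436126932465422
tips [0.45005209 0.06046249 0.1218    ] [ 0.46157363 -0.00718623  0.1218    ] 0.06862284751160815
leaf yaw-pi 0.16869557051329975
pred arc [0.47253974 0.03022939] meas [0.45581286 0.02663813]
arc from tips [0.47393665 0.02972487]
```

```bash
python3 - <<'E'
from h import *
for f,box in(('wbr',(45,150,230,425)),('top0',(235,290,275,355))):
  c=load(f); p=c['pixels'].astype(int); D=p[...,0]-p[...,2]
  for t in(0,10,20,30):
    m=D>t; z=np.zeros_like(m); a,b,e,g=box; z[a:b,e:g]=m[a:b,e:g]
    k=cv2.morphologyEx(z.astype(np.uint8),cv2.MORPH_CLOSE,np.ones((5,5)))
    n,l,s,_=cv2.connectedComponentsWithStats(k); k=l==1+np.argmax(s[1:,4])
    r=fit_brk(c,k,[.524,.036,3.33]);print(f,t,k.sum(),r.x.round(4),round(r.fun,3))
    if f=='wbr' and t==10: 
        P=brk_poly();C,s=np.cos(r.x[2]),np.sin(r.x[2]);W=P@np.array([[C,s],[-s,C]])+r.x[:2]
        q=np.array([w2p(c,[*w,.014]) for w in W]);I=cv2.resize(c['pixels'][45:150,225:425],None,fx=4,fy=4,interpolation=cv2.INTER_CUBIC)
        cv2.polylines(I,[((q-[225,45]+.5)*4).astype(np.int32)],True,(0,255,0),1);cv2.imwrite('pics/ov.png',I)
E
```

```text
wbr 0 4254 [0.5248 0.0309 3.3366] 0.032
wbr 10 3953 [0.5249 0.0308 3.3396] 0.091
wbr 20 3777 [0.5247 0.0313 3.3279] 0.129
wbr 30 3662 [0.5247 0.031  3.3228] 0.155
top0 0 396 [0.5259 0.032  3.3381] 0.063
top0 10 384 [0.5257 0.0323 3.3431] 0.061
top0 20 371 [0.5258 0.0323 3.3297] 0.07
top0 30 360 [0.5257 0.0323 3.3375] 0.081
```

View pics/ov.png

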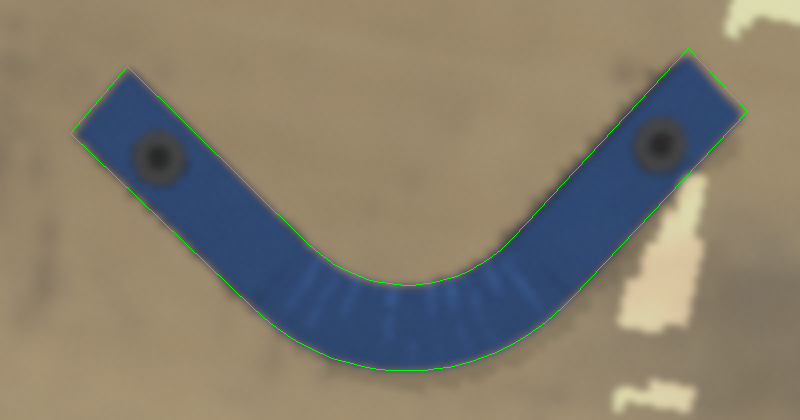

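The overlay fits: bracket origin (0.525, 0.031), yaw 3.337, so tool yaw 0.195. I'll lower 15 mm short of home.

```bash
python3 -m crank '[[[0.0183, 0.0055, 0], [0, 0, -0.027]], [[0.0183, 0.0055, 0], [0, 0, 0]], [[0, 0, 0.035], [0, 0, 0]], [[0, 0, 0.035], [0, 0, 0]], [[0, 0, 0.03], [0, 0, 0]], [[0, 0, 0.007], [0, 0, 0]], [[0, 0, 0], [0, 0, 0]], [[0, 0, 0], [0, 0, 0]]]'
python3 -m crank '[[[0, 0, 0.0025], [0, 0, 0]], [[0, 0, 0], [0, 0, 0]], [[0, 0, 0], [0, 0, 0]]]'
```

```text
time_s: 6.35
ee_pos: [0.4581, 0.0159, 0.0452]
eef_rot: [3.141, -0.001, 0.192]
force: [0.3, -0.8, -0.8]
grip_width: 0.0098
grip_force: 30.0
time_s: 6.65
ee_pos: [0.4576, 0.0164, 0.0424]
eef_rot: [3.141, -0.001, 0.193]
force: [0.2, 0.3, -2.8]
grip_width: 0.0097
grip_force: 30.0
```

```bash
python3 -m crank '[[[0.004, -0.0012, 0.0004], [0, 0, -0.002]], [[0.004, 0, 0.0004], [0, 0, 0]], [[0.003, 0, 0], [0, 0, 0]], [[0, 0, 0], [0, 0, 0]], [[0, 0, 0], [0, 0, 0]]]'
python3 -m crank '[[[0.001, 0, 0], [0, 0, 0]], [[0, 0, 0], [0, 0, 0]], [[0.001, 0, 0], [0, 0, 0]], [[0, 0, 0], [0, 0, 0]]]'
```

```text
time_s: 7.15
ee_pos: [0.4685, 0.0199, 0.0416]
eef_rot: [3.141, -0.001, 0.195]
force: [-0.7, 0.3, 4.2]
grip_width: 0.0099
grip_force: 30.0
time_s: 7.55
ee_pos: [0.4699, 0.0202, 0.0416]
eef_rot: [-3.142, 0.001, 0.195]
force: [-4.4, -0.1, 8.2]
grip_width: 0.01
grip_force: 30.0
```

```bash
python3 -m crank '[[[0.0007, 0, -0.0002], [0, 0, 0]], [[0, 0, 0], [0, 0, 0]], [[0, 0, 0], [0, 0, 0]]]'; python3 -m crank '[[[0.0007, 0, 0], [0, 0, 0]], [[0, 0, 0], [0, 0, 0]], [[0, 0, 0], [0, 0, 0]]]'
```

```text
time_s: 7.85
ee_pos: [0.4708, 0.0203, 0.0416]
eef_rot: [3.142, -0.0, 0.195]
force: [-2.1, -0.1, 4.8]
grip_width: 0.0098
grip_force: 30.0
time_s: 8.15
ee_pos: [0.4712, 0.0204, 0.0416]
eef_rot: [3.142, 0.0, 0.195]
force: [-3.9, -1.3, 6.6]
grip_width: 0.0096
grip_force: 30.0
```

```bash
for i in 1; do python3 -m crank '[[[0.0007, 0, -0.0002], [0, 0, 0]], [[0, 0, 0], [0, 0, 0]], [[0, 0, 0], [0, 0, 0]]]'; done; python3 -m crank '[[[0.0007, 0, 0], [0, 0, 0]], [[0, 0, 0], [0, 0, 0]], [[0, 0, 0], [0, 0, 0]]]'
```

```text
time_s: 8.45
ee_pos: [0.472, 0.0206, 0.0416]
eef_rot: [3.142, 0.0, 0.195]
force: [-2.8, -1.6, 4.7]
grip_width: 0.0097
grip_force: 30.0
time_s: 8.75
ee_pos: [0.4721, 0.0206, 0.0416]
eef_rot: [-3.141, 0.001, 0.195]
force: [-7.7, -2.1, 7.8]
grip_width: 0.0101
grip_force: 30.0
```

```bash
python3 -m crank '[[[0.0007, 0, -0.0002], [0, 0, 0]], [[0, 0, 0], [0, 0, 0]], [[0, 0, 0], [0, 0, 0]]]'; python3 -m crank '[[[0.0007, 0, 0], [0, 0, 0]], [[0, 0, 0], [0, 0, 0]], [[0, 0, 0], [0, 0, 0]]]'
```

```text
time_s: 9.05
ee_pos: [0.4723, 0.0206, 0.0416]
eef_rot: [-3.141, 0.003, 0.195]
force: [-11.1, -2.6, 9.5]
grip_width: 0.0098
grip_force: 30.0
time_s: 9.35
ee_pos: [0.4724, 0.0206, 0.0416]
eef_rot: [-3.141, 0.004, 0.195]
force: [-15.5, -4.4, 14.9]
grip_width: 0.0099
grip_force: 30.0
```

```bash
python3 -m crank '[[[0, 0.0007, -0.0003], [0, 0, 0]], [[0, 0, 0], [0, 0, 0]], [[0, 0, 0], [0, 0, 0]]]'; python3 -m crank '[[[0, -0.0014, 0], [0, 0, 0]], [[0, 0, 0], [0, 0, 0]], [[0, 0, 0], [0, 0, 0]]]'; python3 -c "
from h import *
snap('wrist','wfit');print(ctrl.get_obs()['moment'])"
```

```text
time_s: 9.65
ee_pos: [0.4725, 0.0204, 0.0416]
eef_rot: [-3.14, 0.004, 0.195]
force: [-13.4, 1.1, 10.6]
grip_width: 0.0099
grip_force: 30.0
time_s: 9.95
ee_pos: [0.4725, 0.0207, 0.0417]
eef_rot: [3.141, 0.004, 0.195]
force: [-11.2, -10.9, 8.3]
grip_width: 0.0103
grip_force: 30.0
[-2.03399487  2.42252347 -0.20916045]
```

Contact builds along the approach and resists both sideways nudges, so the leaf is seated. I'll relax, release and lift.

```bash
python3 -m crank '[[[-0.001, 0.0005, 0], [0, 0, 0]], [[0, 0, 0], [0, 0, 0]], [[0, 0, 0], [0, 0, 0]]]'; python3 -m crank '[[[0, 0, 0], [0, 0, 0]], [[0, 0, 0], [0, 0, 0]], [[0, 0, 0], [0, 0, 0]]]' 0.03; python3 -m crank '[[[0, 0, -0.03], [0, 0, 0]], [[0, 0, -0.04], [0, 0, 0]], [[0, 0, -0.045], [0, 0, 0]], [[0, 0, -0.045], [0, 0, 0]], [[-0.03, 0, 0], [0, 0, 0]], [[0, 0, 0], [0, 0, 0]]]'; python3 -c "
from h import *
snap('wrist','wfit2')
c=load('wfit2');q=w2p(c,[.495,.025,.012]);print(q);u,v=map(int,q);a=c['pixels'][max(v-100,0):v+110,max(u-130,0):u+130];cv2.imwrite('pics/fit2.png',cv2.resize(a,None,fx=2.8,fy=2.8,interpolation=cv2.INTER_CUBIC))"
```

```text
time_s: 10.3
ee_pos: [0.4723, 0.0206, 0.0416]
eef_rot: [3.141, 0.002, 0.195]
force: [-6.6, -5.4, 1.3]
grip_width: 0.0101
grip_force: 30.0
time_s: 10.6
ee_pos: [0.4732, 0.021, 0.0421]
eef_rot: [3.142, -0.001, 0.195]
force: [0.2, 0.2, 0.7]
grip_width: 0.0287
grip_force: 0.0
time_s: 11.2
ee_pos: [0.4423, 0.015, 0.2031]
eef_rot: [3.141, -0.002, 0.195]
force: [0.6, -0.1, -0.7]
grip_width: 0.0301
grip_force: 0.0
(np.float64(314.6984612611194), np.float64(151.83211694603574))
```

View pics/fit2.png

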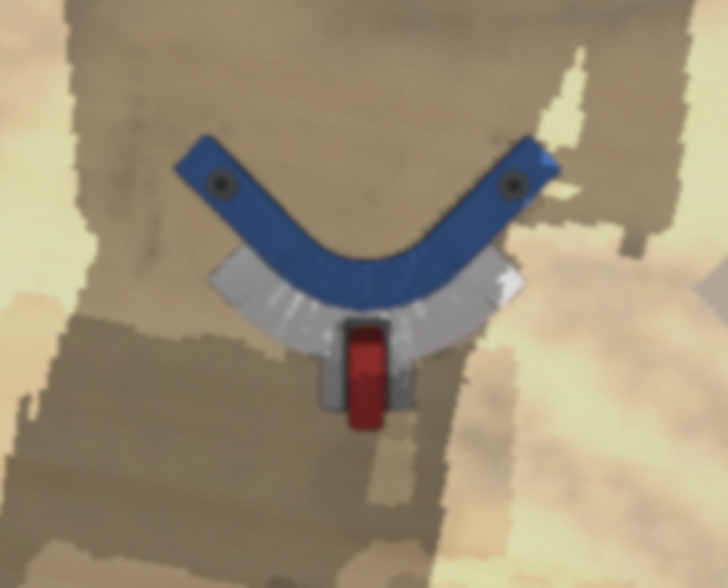

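The hollow leaf is seated with no gap along the arc and both flanks (tab at about (366,380) in the crop). Next I go to the green nose.

```bash
python3 -m crank '[[[0.0216, -0.0301, 0], [0, 0, 0]], [[0.0216, -0.0301, 0], [0, 0, 0]], [[0.0216, -0.0301, 0], [0, 0, 0]], [[0.0216, -0.0301, 0], [0, 0, 0]], [[0.0216, -0.0301, 0], [0, 0, 0]], [[0.0216, -0.0301, 0], [0, 0, 0]], [[0.0216, -0.0301, 0], [0, 0, 0]], [[0.0216, -0.0301, 0], [0, 0, 0]], [[0, 0, 0], [0, 0, 0]], [[0, 0, 0], [0, 0, 0]]]' 0.04
python3 - <<'E'
from h import *
c=snap('wrist','wgr'); q=w2p(c,[.572,.288,.03]);u,v=map(int,q);u0,v0=u-50,v-50;print(u0,v0)
cv2.imwrite('pics/gr.png',cv2.resize(c['pixels'][v0:v0+100,u0:u0+100],None,fx=5.5,fy=5.5,interpolation=cv2.INTER_CUBIC))
p=c['pixels'].astype(int);z=np.zeros_like(p);z[v0:v0+100,u0:u0+100]=p[v0:v0+100,u0:u0+100];B,G,R=z[...,0],z[...,1],z[...,2]
for t in(60,90,120,150):print(t,mask_rect(c,(G>t)&(G-R>30)&(G-B>20),.052))
E
```

```text
time_s: 12.25
ee_pos: [0.5665, 0.2854, 0.2005]
eef_rot: [3.141, 0.002, 0.196]
force: [-0.1, -0.6, 0.6]
grip_width: 0.0399
grip_force: 0.0
262 164
60 (array([0.57501719, 0.29198953]), array([ 8.90696869, 22.87434998]), 83.28833770751953, 349, array([0.57527888, 0.29181022]))
90 (array([0.58283081, 0.29246553]), array([0., 0.]), 0.0, 1, array([0.5828308 , 0.29246552]))Traceback (most recent call last):
  File "<stdin>", line 5, in <module>
  File "h.py", line 13, in mask_rect
    n,l,s,ce=cv2.connectedComponentsWithStats(m.astype(np.uint8)); k=1+np.argmax(s[1:,4]); pts=np.argwhere(l==k)[:,::-1]
                                                                       ~~~~~~~~~^^^^^^^^^
    return _wrapfunc(a, 'argmax', axis=axis, out=out, **kwds)
    return bound(*args, **kwds)
ValueError: attempt to get argmax of an empty sequence
```

View pics/gr.png

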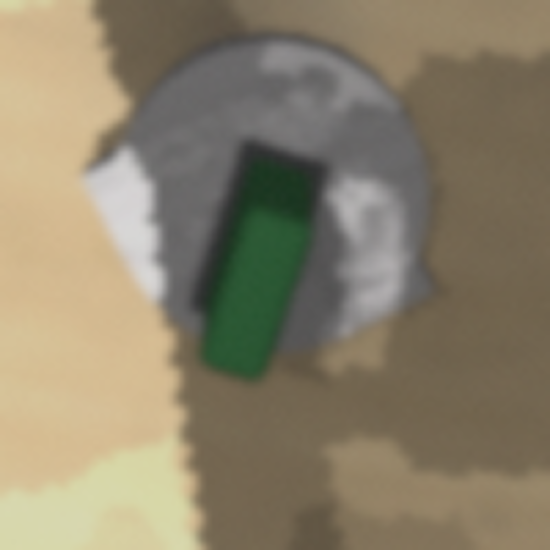

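The green leaf's side corners are at (88,172) and (432,292) in the crop. Its straight flanks converge at the bottom, so the rounded working corner faces the robot, as needed. The tab is at (0.575, 0.292), tool yaw −0.117.

```bash
python3 -m crank '[[[0, 0, 0], [0, 0, 0.105]], [[0, 0, 0], [0, 0, 0.104]], [[0, 0, 0], [0, 0, 0.104]], [[0.0077, -0.0075, 0], [0, 0, 0]], [[0, 0, 0.035], [0, 0, 0]], [[0, 0, 0.035], [0, 0, 0]], [[0, 0, 0.035], [0, 0, 0]], [[0, 0, 0.035], [0, 0, 0]], [[0, 0, 0.0175], [0, 0, 0]], [[0, 0, 0.001], [0, 0, 0]]]' 0.04
python3 -m crank '[[[0, 0, 0], [0, 0, 0]], [[0, 0, 0], [0, 0, 0]], [[0, 0, 0], [0, 0, 0]], [[0, 0, 0], [0, 0, 0]], [[0, 0, 0], [0, 0, 0]], [[0, 0, 0], [0, 0, 0]]]' 0 30
```

```text
time_s: 13.3
ee_pos: [0.5739, 0.2899, 0.0411]
eef_rot: [3.139, 0.004, -0.119]
force: [0.0, -0.6, 0.0]
grip_width: 0.04
grip_force: 0.0
time_s: 13.9
ee_pos: [0.5753, 0.2915, 0.0444]
eef_rot: [-3.141, -0.001, -0.118]
force: [-1.5, -1.2, 5.9]
grip_width: 0.0096
grip_force: 30.0
```

```bash
python3 -m crank '[[[0, 0, -0.035], [0, 0, 0]], [[0, 0, -0.035], [0, 0, 0]], [[0, 0, -0.04], [0, 0, 0]], [[0, 0, 0], [0, 0, -0.105]], [[0, 0, 0], [0, 0, -0.104]], [[0, 0, 0], [0, 0, -0.104]]]'
python3 -m crank '[[[-0.0129, 0.0351, 0], [0, 0, 0]], [[-0.0129, 0.0351, 0], [0, 0, 0]], [[-0.0129, 0.0351, 0], [0, 0, 0]], [[-0.0129, 0.0351, 0], [0, 0, 0]], [[-0.0129, 0.0351, 0], [0, 0, 0]], [[-0.0129, 0.0351, 0], [0, 0, 0]], [[-0.0129, 0.0351, 0], [0, 0, 0]], [[0, 0, 0], [0, 0, 0]], [[0, 0, 0], [0, 0, 0]], [[0, 0, 0], [0, 0, 0]]]'
python3 -c "
from h import *
c=snap('wrist','wn');o=ctrl.get_obs();print(o['ee_pos'],o['eef_rot']);q=w2p(c,o['ee_pos']);print(q);u,v=map(int,q)
cv2.imwrite('pics/n.png',cv2.resize(c['pixels'][v-160:v+90,u-130:u+130],None,fx=2.4,fy=2.4,interpolation=cv2.INTER_CUBIC));print(u-130,v-160)"
```

```text
time_s: 14.5
ee_pos: [0.5749, 0.2914, 0.1537]
eef_rot: [-3.142, -0.0, 0.199]
force: [-0.6, 0.4, -1.4]
grip_width: 0.0099
grip_force: 30.0
time_s: 15.5
ee_pos: [0.534, 0.0336, 0.1536]
eef_rot: [-3.141, -0.0, 0.195]
force: [-0.6, 0.1, -1.9]
grip_width: 0.01
grip_force: 30.0
[0.53404392 0.0337892  0.15350864] [-3.14149170e+00  9.45754576e-06  1.96003601e-01]
(np.float64(313.222082160504), np.float64(324.4597182115266))
183 164
```

View pics/n.png

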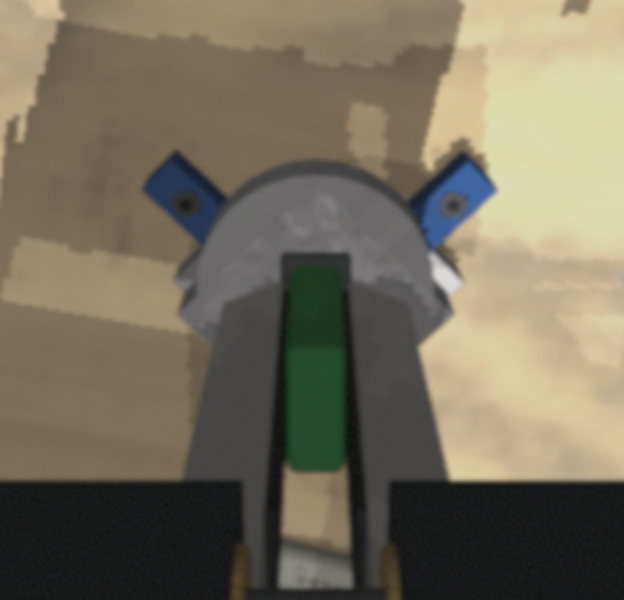

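The nose hangs square in the grip, symmetric between the bracket arms. I'll lower it.

```bash
python3 -m crank '[[[0, 0.0009, 0.035], [0, 0, 0]], [[0, 0, 0.035], [0, 0, 0]], [[0, 0, 0.03], [0, 0, 0]], [[0, 0, 0.0075], [0, 0, 0]], [[0, 0, 0], [0, 0, 0]], [[0, 0, 0], [0, 0, 0]]]'
python3 -m crank '[[[0, 0, 0.0012], [0, 0, 0]], [[0, 0, 0], [0, 0, 0]], [[0, 0, 0], [0, 0, 0]]]'
python3 -m crank '[[[0, 0, 0.0006], [0, 0, 0]], [[0, 0, 0], [0, 0, 0]], [[0, 0, 0], [0, 0, 0]]]'
```

```text
time_s: 16.15
ee_pos: [0.5346, 0.0326, 0.0467]
eef_rot: [3.141, -0.001, 0.196]
force: [-0.7, 0.0, -1.1]
grip_width: 0.0098
grip_force: 30.0
time_s: 16.45
ee_pos: [0.5342, 0.032, 0.0451]
eef_rot: [3.142, -0.0, 0.195]
force: [-0.5, -0.5, -1.5]
grip_width: 0.0096
grip_force: 30.0
time_s: 16.75
ee_pos: [0.5341, 0.0319, 0.0443]
eef_rot: [-3.142, 0.0, 0.195]
force: [0.5, 0.1, -0.4]
grip_width: 0.0102
grip_force: 30.0
```

```bash
python3 -m crank '[[[-0.004, -0.0008, 0.0003], [0, 0, 0]], [[-0.004, 0, 0.0002], [0, 0, 0]], [[-0.003, 0, 0], [0, 0, 0]], [[0, 0, 0], [0, 0, 0]], [[0, 0, 0], [0, 0, 0]]]'
python3 -m crank '[[[-0.001, 0, 0], [0, 0, 0]], [[0, 0, 0], [0, 0, 0]], [[-0.001, 0, 0], [0, 0, 0]], [[0, 0, 0], [0, 0, 0]], [[0, 0, 0], [0, 0, 0]]]'
```

```text
time_s: 17.25
ee_pos: [0.5228, 0.0305, 0.0439]
eef_rot: [-3.142, 0.001, 0.195]
force: [-3.3, 0.2, 6.7]
grip_width: 0.0097
grip_force: 30.0
time_s: 17.75
ee_pos: [0.5215, 0.0302, 0.0439]
eef_rot: [3.141, -0.001, 0.195]
force: [3.5, 0.9, 4.1]
grip_width: 0.01
grip_force: 30.0
```

```bash
python3 -m crank '[[[-0.0008, 0, -0.0002], [0, 0, 0]], [[0, 0, 0], [0, 0, 0]], [[0, 0, 0], [0, 0, 0]]]'; python3 -m crank '[[[-0.0008, 0, 0], [0, 0, 0]], [[0, 0, 0], [0, 0, 0]], [[0, 0, 0], [0, 0, 0]]]'
```

```text
time_s: 18.05
ee_pos: [0.5211, 0.0299, 0.0441]
eef_rot: [3.141, -0.002, 0.195]
force: [6.8, -0.1, -0.1]
grip_width: 0.0096
grip_force: 30.0
time_s: 18.35
ee_pos: [0.5209, 0.0299, 0.0442]
eef_rot: [3.141, -0.004, 0.195]
force: [11.1, 0.2, -3.9]
grip_width: 0.0099
grip_force: 30.0
```

```bash
python3 -m crank '[[[-0.0008, 0, 0], [0, 0, 0]], [[0, 0, 0], [0, 0, 0]], [[0, 0, 0], [0, 0, 0]]]'
```

```text
time_s: 18.65
ee_pos: [0.5205, 0.0298, 0.0443]
eef_rot: [3.141, -0.005, 0.195]
force: [12.5, 1.6, -3.3]
grip_width: 0.0094
grip_force: 30.0
```

```bash
python3 -m crank '[[[-0.0006, 0.0007, 0.0004], [0, 0, 0]], [[0, 0, 0], [0, 0, 0]], [[0, 0, 0], [0, 0, 0]]]'; python3 -m crank '[[[0, -0.0014, 0], [0, 0, 0]], [[0, 0, 0], [0, 0, 0]], [[0, 0, 0], [0, 0, 0]]]'
```

```text
time_s: 18.95
ee_pos: [0.5204, 0.0297, 0.0443]
eef_rot: [-3.141, -0.006, 0.194]
force: [13.1, 7.3, -0.7]
grip_width: 0.0096
grip_force: 30.0
time_s: 19.25
ee_pos: [0.5203, 0.0299, 0.0444]
eef_rot: [3.14, -0.006, 0.195]
force: [13.2, -1.7, -0.0]
grip_width: 0.0097
grip_force: 30.0
```

```bash
python3 -m crank '[[[-0.0004, 0.0007, 0], [0, 0, 0]], [[0, 0, 0], [0, 0, 0]], [[0, 0, 0], [0, 0, 0]]]'; python3 -c "
from h import *
print(ctrl.get_obs()['moment'])"
```

```text
time_s: 19.55
ee_pos: [0.5201, 0.0297, 0.0444]
eef_rot: [3.141, -0.006, 0.195]
force: [14.5, 3.3, -0.4]
grip_width: 0.0097
grip_force: 30.0
[ 0.40059554 -2.96112986 -0.05596057]
```

Both lateral nudges are resisted, and the implied arc centre (0.5257, 0.0308) agrees with the hollow's within 0.4 mm. I'll relax, release and lift.

```bash
python3 -m crank '[[[0.0012, 0, 0], [0, 0, 0]], [[0, 0, 0], [0, 0, 0]], [[0, 0, 0], [0, 0, 0]], [[0, 0, 0], [0, 0, 0]]]'; python3 -m crank '[[[0, 0, 0], [0, 0, 0]], [[0, 0, 0], [0, 0, 0]], [[0, 0, 0], [0, 0, 0]]]' 0.03;  python3 -m crank '[[[0, 0, -0.03], [0, 0, 0]], [[0, 0, -0.04], [0, 0, 0]], [[0, 0, -0.045], [0, 0, 0]], [[0, 0, -0.045], [0, 0, 0]], [[-0.04, 0, 0], [0, 0, 0]], [[-0.04, 0, 0], [0, 0, 0]], [[0, 0, 0], [0, 0, 0]], [[0, 0, 0], [0, 0, 0]]]'
python3 - <<'E'
from h import *
c=snap('wrist','wend'); p=c['pixels'].astype(int);B,G,R=p[...,0],p[...,1],p[...,2]
def box(w,r): u,v=w2p(c,[*w,.052]); M=np.zeros(B.shape,bool); M[int(v)-r:int(v)+r,int(u)-r:int(u)+r]=1; return M
t=np.array([np.cos(.195),np.sin(.195)]); p0=np.array([.5255,.031])
for n,m,e in(('red',(R-G>40)&(R>75),p0-.054*t),('green',(G-R>20)&(G-B>12),p0-.0057*t)):
    for th in(0,1):
        r=mask_rect(c,m&box(e,35),.052);
    print(n,'expected',e,'got',r)
m=(B-R>0)&(B-G>-5); M=np.zeros_like(m);u,v=map(int,w2p(c,[*p0,.014]));M[v-60:v+60,u-95:u+95]=1
print(p0,u,v)
E
```

```text
time_s: 19.95
ee_pos: [0.5204, 0.0298, 0.0442]
eef_rot: [3.141, -0.003, 0.195]
force: [8.1, 0.0, 3.7]
grip_width: 0.01
grip_force: 30.0
time_s: 20.25
ee_pos: [0.5185, 0.0298, 0.0431]
eef_rot: [-3.141, 0.002, 0.195]
force: [0.2, 0.6, 0.4]
grip_width: 0.0289
grip_force: 0.0
time_s: 21.05
ee_pos: [0.4405, 0.0142, 0.2039]
eef_rot: [3.141, -0.001, 0.194]
force: [-1.0, 0.3, 0.4]
grip_width: 0.0301
grip_force: 0.0
red expected [0.47252343 0.02053661] got (array([0.47290425, 0.02077952]), array([22.8792572 ,  8.87407913]), 11.192999839782715, 397, array([0.47302832, 0.02083126]))
green expected [0.51990803 0.02989553] got (array([0.51969604, 0.02966126]), array([22.94552307,  9.22271729]), 11.185961723327637, 481, array([0.51966158, 0.02966332]))
[0.5255 0.031 ] 314 108
```

Both tabs measure within 0.5 mm of their home positions, at yaw 0.195 and upright. I'm handing in.

```bash
python3 -c "
from station import ctrl
print(ctrl.hand_in())"
```

```text
the job is handed in; nothing more can be done
None
```

Handed in at about 21 s, verdict not shown: the red-tab hollow and green-tab nose leaves sit home on the near blue bracket, tabs measured within 0.5 mm of where they should be, and nothing else was touched.

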